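# Chalk the dividing line on the raffle sign

### The arm

A 6-joint arm with a two-finger parallel gripper is mounted at the origin on the work surface. World frame = base frame: x ahead of the robot, y to its left, z up, the work surface at z = 0. Lengths are in m, angles in rad, forces in N, time in s.
With the tool pointing down it reaches from about 0.3 to 0.875 m from the base axis. Payload 6.4 kg.
Tool frame: the origin (TCP) lies midway between the tips of the shut fingers; the grasp point (between the pads) lies 19 mm behind it; y points along the fingers, z is the direction in which the jaws open and shut, and the axes are right-handed (so a half turn about y gives the same grasp; the last joint's range is limited). The gripper opens to 88 mm and grips with 3 to 60 N. Pads are 18 mm wide; open, the fingers measure 123 mm over their backs; the gripper's body (75 mm by 187 mm) begins 45 mm behind the grasp point.
Start: joints at [-1.359, 0.181, 1.607, -0, 1.354, -0.206], TCP at [0.233, -0.526, 0.239] pointing down, gripper open.
Joint ranges: [-2.99, 2.99], [-0.89, 2.07], [0.3, 2.58], [-1.14, 4.28], [0, 2.63], [-3.12, 3.12]. Speed limits (rad/s): [2.57, 2.57, 3.01, 3.14, 3.14, 3.14].

### API

Orientations are given as a rotation vector (axis times angle).
In Python, from station import manip gives the robot as it stands.
- The arm moves only by the shell command python3 -m crank 'ROWS' [OPENING] [FORCE]. ROWS is JSON, a list that holds one entry, the list of rows, each a list of 6 numbers: the shift along the tool's x, y, z in m, then the turn, a rotation vector about the tool's x, y, z in degrees. A call has 1 to 12 rows; each row is the pose to reach, as a shift and turn from the pose commanded when the call began, along the tool's axes at that moment; what a row does not reach only later rows make up. A row lasts 1/8 s, in which the tool goes at most 62.5 mm and 10.7 degrees, less where a joint would pass 70% of its speed; a pose out of reach is approached as far as the arm can. A call with a gripper value outside its range is refused whole. OPENING is the finger opening in m, from 0 to 0.0881, set as the call begins (- or left out, the last holds). The fingers move at their own pace and stop on an object; FORCE is the grip in N (left out, the last holds). Time passes only in rows, so rows that repeat a pose let the fingers close. It gives the time, the measured TCP pose, the force and the opening at its end, in the units of the state.
- manip.get_state(): the state, without advancing time (a new reading comes with each control period).
- manip.grab_frame(name): name is "scene" or "top" or "wrist"; returns the picture (400x640x3 uint8, red, green, blue); there is no depth.
- manip.camera_params(name): a dict with "vfov" (degrees; the focal length in pixels is half the picture's height over the tangent of half this angle, whatever the lens; pixels are square), "cx", "cy" (the principal point, pixels), "D" ([k1, k2, p1, p2, k3] as OpenCV has them; the pictures are not rectified), "pose" (4x4, takes a point from camera to world coordinates); the wrist camera has in their place "T_tool_cam" (4x4, takes a point from camera to tool coordinates, whose origin is the TCP and whose axes are the tool frame's). Camera axes: x right, y down, z forward; pixel columns grow to the right and rows downward; lengths in m; the calibration is good to about 2 mm. A picture is of the moment at which its call begins: read the wrist's pose just before it. camera_params takes no time and is no camera call.
- manip.sign_off(): hands the job in, once; it reports no verdict.
The state is a dict: "time": time; "q": joint angles; "qvel": joint speeds; "tau": joint torques, N m; "position": TCP position; "tool_rot": TCP orientation; "wrist_force": force on the tool from outside, world axes, zero at the start; "moment": the same for the moment, N m; "gripper_width": opening from 0.0 (shut) to 1.0 (fully open).
Only numpy, scipy, OpenCV 4.12 (cv2) and the standard library are available. Lean on these libraries where they do the work, as an engineer would, in place of code of your own. Each camera call takes 0.05 s, during which the arm holds its last target. There are 200 camera calls.

### The job

The slate raffle sign lies flat on the party table and needs its dividing line: take the white chalk from its cup, set its lower end on the green dot and press it lightly along the seam between the two black panels, slowly (a few centimetres a second) and without straying off the seam, until it reaches the red dot. Then stand the white chalk back in the cup it came from and let go; leave the pink chalk alone.

Things in the scene. Friction and masses are not known exactly. Their poses are not given: they have to be found in the camera images.
- chalk_white: The white chalk: a jumbo stick, plain cylinder 25 mm in diameter and 120 mm long, about 80 g, standing upright and loose in an orange cup. Origin at the centre of its lower end face (the writing end), z along the stick to the upper end. It stands 78 mm clear of the cup's rim, to be gripped there from above; carry it high enough to clear the other chalk (top 126 mm above the table).
- chalk_pink: The pink chalk, same size and frame, standing in a second orange cup like the first. A bystander, to be left as it is. The two cups stand 120 to 200 mm apart (centres) and may be swapped.
- cup_white: The orange plastic cup in which the white chalk stands at the start, fixed to the table: round, 54 mm outside and 48 mm inside diameter, 48 mm high, inner floor 6 mm up. Origin at the centre of its underside, z up. The chalk has about 11 mm of play all round.
- slate: Smooth black writing face of two panels, 256 mm along their straight flush pale seam x 196 across, in a fixed wood frame 300 x 240. Origin: top face, mid-seam, 30 mm above table, 6 above frame. x along the seam from green 24 mm dot (x = -100) to red dot (+100), y across, z up. Level on springs: sinks when pressed, 0.5 N to start then 1.2 N per mm, 8 mm at most; 2 to 5 mm of push is light.
Things that resemble listed ones, but are neither listed nor needed, are in the scene too. What is shaped like the chalk_white but turquoise or yellow is not meant.

How it is judged:
By the outcome, as a careful person would: the job done as asked, in the order asked, and still so for the second after the job is handed in, with the robot touching nothing.
It also fails if it takes over 66 s, if anything falls off the work surface, if the arm or the gripper's body presses on something with over 40 N, if the wrist force passes 120 N, or if a joint passes its speed limit or range.

## Working session

There is one attempt and no reset: what is moved stays moved. The work goes in short steps, Python scripts to look and compute and a shell command to move; the robot and the scene stay as the last step left them, time stands still between calls to the robot, and variables do not carry over. Pictures are saved under pics/ and viewed, about 8 in all and at most 12, crops included, and the job is handed in when it is done.

```bash
mkdir -p pics; ls; python3 - <<'E'
from station import manip
import cv2,json
s=manip.get_state();print(s)
for n in("scene","top"):
    f=manip.grab_frame(n);cv2.imwrite(f"pics/{n}0.png",f[:,:,::-1]);p=manip.camera_params(n);print(n,p)
print(manip.camera_params("wrist"))
E
```

```text
pics
{'time': 0.0, 'q': array([-1.35930603e+00,  1.81531625e-01,  1.60799813e+00, -2.54951469e-05,
        1.35378639e+00, -2.06318723e-01]), 'qvel': array([ 0.00011142, -0.00099854,  0.001081  , -0.00065315, -0.00035691,
       -0.00075278]), 'tau': array([-4.83761050e-04, -4.33864152e+01, -3.41852474e+01,  7.02952361e-02,
        3.85983149e-02, -1.55383486e-04]), 'position': array([ 0.23319627, -0.52500797,  0.2378202 ]), 'tool_rot': array([-0.42213598,  1.9928173 , -1.98930958]), 'wrist_force': array([ 0.47149601,  0.01900076, -0.53672022]), 'moment': array([ 0.02098235, -0.05070105,  0.00401708]), 'gripper_width': 0.9983706701675235}
scene {'vfov': 48.06600637355919, 'cx': 327.04867101566947, 'cy': 201.8256142766166, 'D': array([-0.0838986,  0.       ,  0.       ,  0.       ,  0.       ]), 'pose': array([[-0.29972498,  0.79129186, -0.53293727,  1.03645327],
       [ 0.95400914,  0.24530906, -0.17230791,  0.24438088],
       [-0.00561151, -0.56007201, -0.82842492,  0.84070775],
       [ 0.        ,  0.        ,  0.        ,  1.        ]])}
top {'vfov': 51.73151509391711, 'cx': 32
[... 190 characters left out ...]

       [-0.99961299,  0.02720733, -0.00579909,  0.07591188],
       [ 0.00265669, -0.1141424 , -0.99346085,  0.93103473],
       [ 0.        ,  0.        ,  0.        ,  1.        ]])}
{'vfov': 67.56031091334928, 'cx': 316.52929768849833, 'cy': 196.96041807269265, 'D': array([-0.04660822,  0.        ,  0.        ,  0.        ,  0.        ]), 'T_tool_cam': array([[-5.86841738e-04,  9.62326625e-01,  2.71895424e-01,
        -7.04540244e-02],
       [ 3.08095646e-04, -2.71895284e-01,  9.62326795e-01,
        -1.44827176e-01],
       [ 9.99999780e-01,  6.48503325e-04, -1.36929142e-04,
        -6.13762057e-04],
       [ 0.00000000e+00,  0.00000000e+00,  0.00000000e+00,
         1.00000000e+00]])}
```

View pics/scene0.png

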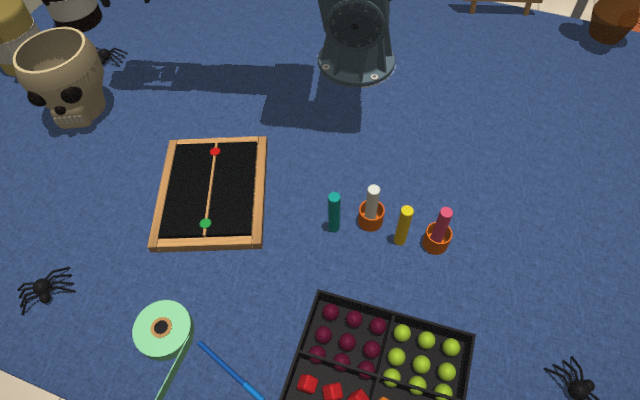

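View pics/top0.png

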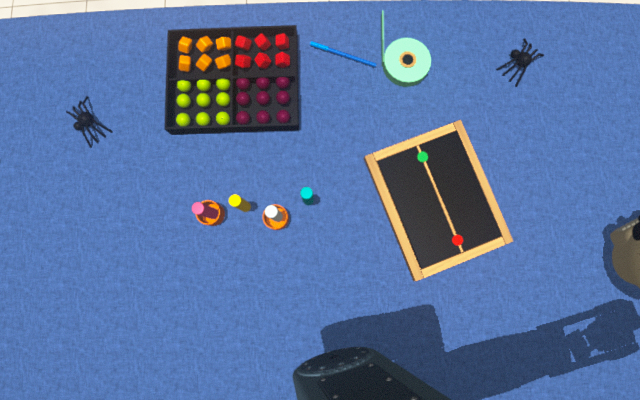

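The scene view shows the white chalk in its cup at (373,190), with turquoise and yellow decoys on either side of it and the pink chalk at (444,220). In the top view the white chalk's end is at (271,212), the green dot at (422,157) and the red dot at (458,240).

```bash
cat > h.py <<'E'
import numpy as np,cv2
from scipy.spatial.transform import Rotation as R
from station import manip
def cam(n,st=None):
    p=manip.camera_params(n);f=200/np.tan(np.radians(p["vfov"])/2)
    K=np.array([[f,0,p["cx"]],[0,f,p["cy"]],[0,0,1]])
    if n=="wrist":
        T=np.eye(4);T[:3,:3]=R.from_rotvec(st["tool_rot"]).as_matrix();T[:3,3]=st["position"];T=T@p["T_tool_cam"]
    else:T=p["pose"]
    return K,p["D"],T
def ray(c,uv):
    K,D,T=c;q=cv2.undistortPoints(np.array([[uv]],float),K,D)[0,0]
    return T[:3,3],T[:3,:3]@np.array([q[0],q[1],1])
def onplane(c,uv,z):
    o,d=ray(c,uv);return o+d*(z-o[2])/d[2]
def proj(c,P):
    K,D,T=c;Q=np.linalg.inv(T);return cv2.projectPoints(np.array([P],float),cv2.Rodrigues(Q[:3,:3])[0],Q[:3,3],K,D)[0][0,0]
def blobs(img,lo,hi,mina=15):
    m=cv2.inRange(cv2.cvtColor(img,cv2.COLOR_RGB2HSV),np.array(lo),np.array(hi))
    n,_,s,c=cv2.connectedComponentsWithStats(m);return [(c[i].round(1),s[i].tolist()) for i in range(1,n) if s[i,4]>=mina]
C=dict(white=((0,0,185),(179,40,255)),green=((50,150,60),(75,255,255)),red=((0,200,120),(4,255,255)),orange=((5,180,100),(14,255,255)),turq=((82,150,60),(98,255,255)),yellow=((23,180,120),(33,255,255)),pink=((160,80,120),(175,255,255)))
E
python3 - <<'E'
from h import *
s=manip.get_state();print(R.from_rotvec(s["tool_rot"]).as_matrix().round(3))
for n in("top","scene"):
    img=cv2.imread(f"pics/{n}0.png")[:,:,::-1].copy();c=cam(n)
    for k in C:
        z={'green':.03,'red':.03,'orange':.048,'turq':.12,'yellow':.12}.get(k,.126)
        for b in blobs(img,*C[k]):
            if b[0][1]>110: print(n,k,b,onplane(c,b[0],z).round(4))
E
```

```text
[[-0.914 -0.     0.406]
 [-0.406  0.001 -0.914]
 [-0.    -1.    -0.001]]
top white (array([270.7, 211. ]), [265, 205, 13, 13, 130]) [0.5215 0.172  0.126 ]
top green (array([422.2, 156.3]), [417, 151, 11, 11, 91]) [ 0.645  -0.1571  0.03  ]
top red (array([457.1, 239.6]), [452, 235, 11, 10, 83]) [ 0.4568 -0.2241  0.03  ]
top orange (array([208.9, 201.8]), [202, 201, 13, 3, 17]) [0.553  0.3152 0.048 ]
top orange (array([283.3, 215.4]), [275, 205, 13, 24, 69]) [0.5192 0.1543 0.048 ]
top orange (array([199.7, 219.4]), [196, 215, 9, 9, 19]) [0.5153 0.3352 0.048 ]
top orange (array([267.3, 222. ]), [263, 215, 11, 14, 50]) [0.5059 0.1889 0.048 ]
top orange (array([209.6, 220.8]), [203, 217, 16, 8, 34]) [0.5117 0.3136 0.048 ]
top turq (array([306.7, 195. ]), [300, 187, 14, 18, 187]) [0.5521 0.1008 0.12  ]
top yellow (array([234.9, 200.3]), [229, 195, 13, 12, 117]) [0.5454 0.2437 0.12  ]
top pink (array([241.3, 115.6]), [238, 112, 7, 8, 35]) [0.7172 0.2294 0.126 ]
top pink (array([261.6, 115. ]), [259, 112, 7, 7, 33]) [0.7171 0.1881 0.126 ]
top pink (array([282.1, 114.6]), [279, 112, 7, 7, 36]
[... 158 characters left out ...]
, 91]) [0.5207 0.1737 0.126 ]
scene green (array([204.9, 223. ]), [200, 219, 11, 9, 80]) [ 0.644  -0.1566  0.03  ]
scene red (array([214.4, 151.1]), [210, 148, 10, 7, 55]) [ 0.4552 -0.2245  0.03  ]
scene orange (array([371.7, 214.4]), [360, 202, 24, 25, 151]) [0.5291 0.1783 0.048 ]
scene orange (array([437.6, 236.2]), [426, 223, 26, 23, 152]) [0.5404 0.3198 0.048 ]
scene orange (array([383.2, 398.4]), [379, 397, 10, 3, 20]) [0.8763 0.2876 0.048 ]
scene turq (array([333.8, 210.7]), [328, 192, 12, 40, 392]) [0.5885 0.113  0.12  ]
scene yellow (array([406.8, 210.9]), [401, 206, 12, 11, 99]) [0.5476 0.2467 0.12  ]
scene pink (array([446.1, 211.9]), [440, 207, 13, 11, 117]) [0.5317 0.319  0.126 ]
```

```bash
python3 -m crank '[[[-0.041,0,-0.039,0,-10,0],[-0.083,0,-0.079,0,-20,0],[-0.126,0,-0.120,0,-30,0],[-0.17,0,-0.162,0,-40,0],[-0.214,0,-0.204,0,-50,0],[-0.258,0,-0.246,0,-60,0],[-0.302,0,-0.288,0,-70,0],[-0.346,0,-0.330,0,-80,0],[-0.39,0,-0.372,0,-85.7,0],[-0.434,0,-0.414,0,-85.7,0],[-0.478,0,-0.456,0,-85.7,0],[-0.522,0,-0.498,0,-85.7,0]]]' 0.064 30
python3 -m crank '[[[-0.01,0,-0.041,0,0,0],[-0.01,0,-0.041,0,0,0],[-0.01,0,-0.041,0,0,0]]]'
python3 - <<'E'
from h import *
s=manip.get_state();print(s["time"],s["position"],R.from_rotvec(s["tool_rot"]).as_matrix().round(3),s["q"].round(2))
E
```

```text
time: 1.6
position: [0.5086, 0.1435, 0.2385]
tool_rot: [-1.352, 0.953, -0.953]
wrist_force: [0.7, -0.3, 0.4]
gripper_width: 0.724
time: 1.98
position: [0.4669, 0.1369, 0.2391]
tool_rot: [-1.351, 0.952, -0.954]
wrist_force: [0.9, 0.1, 0.7]
gripper_width: 0.731
1.975 [0.46690197 0.13689321 0.23912825] [[ 0.336  0.001  0.942]
 [-0.942  0.     0.336]
 [ 0.    -1.     0.001]] [ 0.04 -0.02  1.82 -0.    1.34 -0.3 ]
```

```bash
python3 -m crank '[[[-0.008,0.0,0.03,0,0,0],[-0.016,0,0.063,0,0,0],[-0.016,0,0.063,0,0,0],[-0.016,0,0.063,0,0,0]]]'
python3 - <<'E'
from h import *
s=manip.get_state();img=manip.grab_frame("wrist");cv2.imwrite("pics/w1.png",img[:,:,::-1]);c=cam("wrist",s)
print(s["time"],s["position"])
for k in ("white","orange","turq","yellow"):
  for b in blobs(img,*C[k],60): print(k,b,onplane(c,b[0],.048 if k=="orange" else .126).round(4))
E
```

```text
time: 2.48
position: [0.5204, 0.1726, 0.2388]
tool_rot: [-1.352, 0.954, -0.954]
wrist_force: [-0.3, 0.3, 1.5]
gripper_width: 0.734
2.475 [0.52038459 0.17260356 0.23881064]
white (array([390.9,  30.6]), [377, 16, 29, 30, 660]) [0.5311 0.3183 0.126 ]
white (array([317.5, 186.2]), [304, 162, 27, 45, 837]) [0.5191 0.1803 0.126 ]
white (array([349.5, 343.1]), [342, 329, 14, 19, 99]) [0.6081 0.0318 0.126 ]
white (array([263.3, 334.9]), [213, 331, 116, 9, 805]) [0.5196 0.0112 0.126 ]
orange (array([363.7,  31.1]), [353, 25, 22, 16, 129]) [0.5153 0.3322 0.048 ]
orange (array([355.6,  69.6]), [346, 52, 29, 27, 149]) [0.521  0.2947 0.048 ]
orange (array([389.6,  59.3]), [384, 52, 11, 17, 69]) [0.5507 0.3163 0.048 ]
orange (array([297.9, 179.5]), [294, 168, 10, 22, 108]) [0.5019 0.1624 0.048 ]
turq (array([326.4, 248.8]), [317, 219, 22, 59, 1001]) [0.5475 0.126  0.126 ]
```

View pics/w1.png

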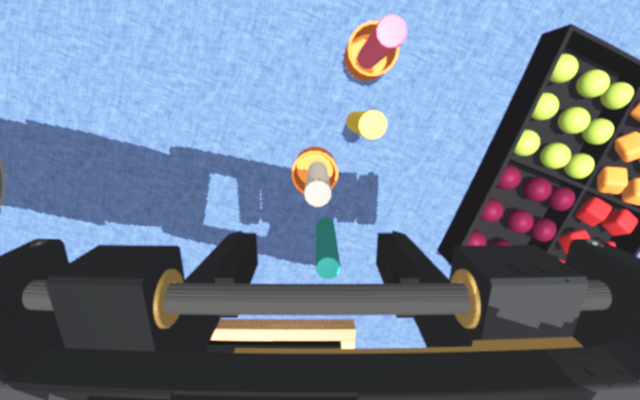

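The wrist view shows the white chalk's top at about (318,193) and the rim of its cup centred near (315,171). Yellow and turquoise are clear of the jaw line.

```bash
python3 - <<'E'
from h import *
img=cv2.imread("pics/w1.png");s=manip.get_state();c=cam("wrist",s)
print(onplane(c,(318,193),.126),onplane(c,(315,171),.048),"proj cup(521,173)",proj(c,(.521,.173,.126)))
cv2.imwrite("pics/w1c.png",cv2.resize(img[130:230,260:380],None,fx=6,fy=6,interpolation=cv2.INTER_CUBIC)[:600])
t=cv2.imread("pics/top0.png");s0=cv2.imread("pics/scene0.png")
for P in[(.521,.172,.048)]: print(proj(cam("top"),P),proj(cam("scene"),P))
a=cv2.resize(t[195:235,250:300],None,fx=8,fy=8,interpolation=cv2.INTER_CUBIC);b=cv2.resize(s0[180:235,350:395],None,fx=6,fy=6,interpolation=cv2.INTER_CUBIC)
w=np.zeros((600,800,3),np.uint8);x=cv2.resize(img[130:230,260:380],None,fx=4,fy=4);w[:320,:400]=a;w[:330,420:690]=b;w[330:600,:400]=x[:270];w[330:,400:]=0
cv2.imwrite("pics/crop.png",w)
E
```

```text
[0.5214135  0.17461853 0.126     ] [0.51680267 0.17834546 0.048     ] proj cup(521,173) [316.95346715 194.49832561]
[275.06926978 214.76934638] [369.72910733 210.53532246]Traceback (most recent call last):
  File "<stdin>", line 8, in <module>
ValueError: could not broadcast input array from shape (270,480,3) into shape (270,400,3)
```

```bash
python3 - <<'E'
from h import *
w=cam("wrist",manip.get_state())
for n,f,c,(x0,x1,y0,y1) in(("w","w1",w,(270,360,135,225)),("top","top0",cam("top"),(255,298,198,238)),("scene","scene0",cam("scene"),(352,392,195,236))):
    img=cv2.imread(f"pics/{f}.png");h=cv2.cvtColor(img,cv2.COLOR_BGR2HSV)
    m=cv2.inRange(h,np.array((3,120,40)),np.array((20,255,255)));z=np.zeros_like(m);z[y0:y1,x0:x1]=m[y0:y1,x0:x1]
    p=cv2.findNonZero(z);r=cv2.boundingRect(p);e=cv2.minEnclosingCircle(p);print(n,r,e)
    # width-based: x centre of box and top edge of rim
    print(onplane(c,e[0],.048).round(4), onplane(c,(r[0]+r[2]/2,r[1]+r[3]/2),.04).round(4))
    u=p[:,0,:];hull=cv2.convexHull(p)[:,0,:]
    print([proj(c,(.519+.027*np.cos(t),.175+.027*np.sin(t),.048)).round(0).tolist() for t in (0,1.57,3.14,4.71)])
E
```

```text
w (292, 148, 46, 45) ((314.4385070800781, 171.4853515625), 24.1069393157959)
[0.5164 0.1776 0.048 ] [0.5171 0.1775 0.04  ]
[[338.0, 182.0], [324.0, 152.0], [293.0, 166.0], [308.0, 196.0]]
top (263, 204, 25, 26) ((275.222900390625, 216.7168731689453), 12.775620460510254)
[0.5168 0.1717 0.048 ] [0.5169 0.172  0.04  ]
[[274.0, 203.0], [261.0, 216.0], [274.0, 228.0], [286.0, 215.0]]
scene (358, 201, 27, 30) ((371.0, 215.0), 15.811488151550293)
[0.531  0.1773 0.048 ] [0.528  0.1783 0.04  ]
[[368.0, 221.0], [384.0, 213.0], [374.0, 200.0], [359.0, 207.0]]
```

```bash
python3 -m crank '[[[0,0.04,0.001,0,0,0],[0,0.08,0.001,0,0,0],[0,0.11,0.001,0,0,0],[0,0.135,0.001,0,0,0],[0,0.15,0.001,0,0,0],[0,0.16,0.001,0,0,0],[0,0.16,0.001,0,0,0]]]'
python3 -m crank '[[[0,0,0,0,0,0],[0,0,0,0,0,0],[0,0,0,0,0,0],[0,0,0,0,0,0],[0,0,0,0,0,0],[0,0,0,0,0,0]]]' 0.01 40
python3 - <<'E'
from h import *
s=manip.get_state();print(s["time"],s["position"],s["gripper_width"],s["wrist_force"])
E
```

```text
time: 3.4
position: [0.5212, 0.1735, 0.0786]
tool_rot: [-1.352, 0.954, -0.953]
wrist_force: [-1.1, -0.0, -0.1]
gripper_width: 0.726
time: 4.15
position: [0.5214, 0.1737, 0.0789]
tool_rot: [-1.352, 0.953, -0.953]
wrist_force: [-0.5, -0.6, 1.0]
gripper_width: 0.271
4.15 [0.52139997 0.17365626 0.07886318] 0.2714295191660442 [-0.48528203 -0.55115179  0.97432417]
```

```bash
python3 -m crank '[[[0,-0.03,0,0,0,0],[0,-0.07,0,0,0,0],[0,-0.12,0,0,0,0],[0,-0.16,0,0,0,0],[0,-0.165,0,0,0,0]]]'
python3 -m crank '[[[0.03,0,0,0,0,0],[0.07,0,0.001,0,0,0],[0.12,0,0.002,0,0,0],[0.17,0,0.003,0,0,0],[0.22,0,0.004,0,0,0],[0.27,0,0.004,0,0,0],[0.31,0,0.005,0,0,0],[0.34,0,0.005,0,0,0],[0.353,0,0.005,0,0,0],[0.353,0.04,0.005,0,0,0],[0.353,0.08,0.005,0,0,0],[0.353,0.09,0.005,0,0,0]]]'
python3 - <<'E'
from h import *
print(manip.get_state()["time"])
for n in("wrist","top","scene"):
    s=manip.get_state();img=manip.grab_frame(n);cv2.imwrite(f"pics/{n}2.png",img[:,:,::-1]);c=cam(n,s)
    print(n,s["position"],s["gripper_width"],"exp tip px",proj(c,s["position"]-[0,0,.073]).round(1))
    for k in("green","red","white"):
        for b in blobs(img,*C[k],30):
            P=onplane(c,b[0],.03)
            if abs(P[0]-.55)<.2 and abs(P[1]+.19)<.15: print(k,b,P.round(4))
E
```

```text
time: 4.78
position: [0.523, 0.1739, 0.2469]
tool_rot: [-1.348, 0.949, -0.956]
wrist_force: [-0.1, 0.1, -1.0]
gripper_width: 0.268
time: 6.28
position: [0.6421, -0.1553, 0.1493]
tool_rot: [-1.354, 0.959, -0.947]
wrist_force: [0.3, -0.2, -0.4]
gripper_width: 0.271
6.275
wrist [ 0.64205087 -0.15527671  0.1492898 ] 0.2711560262908048 exp tip px [316.3 208.8]
white (array([316.3, 279.8]), [298, 276, 37, 7, 177]) [ 0.6718 -0.2392  0.03  ]
white (array([316.4, 320.8]), [291, 316, 52, 13, 479]) [ 0.6883 -0.285   0.03  ]
top [ 0.64263118 -0.15562029  0.14988988] 0.2708243744296152 exp tip px [426.9 152.4]
green (array([420.3, 157.1]), [417, 152, 8, 10, 47]) [ 0.6433 -0.1527  0.03  ]
scene [ 0.64371602 -0.15614209  0.1521549 ] 0.2741329404292095 exp tip px [199.6 210.4]
green (array([204.6, 223.4]), [201, 220, 10, 8, 39]) [ 0.6451 -0.1568  0.03  ]
red (array([214.4, 151. ]), [210, 148, 10, 7, 57]) [ 0.4549 -0.2246  0.03  ]
```

View pics/wrist2.png

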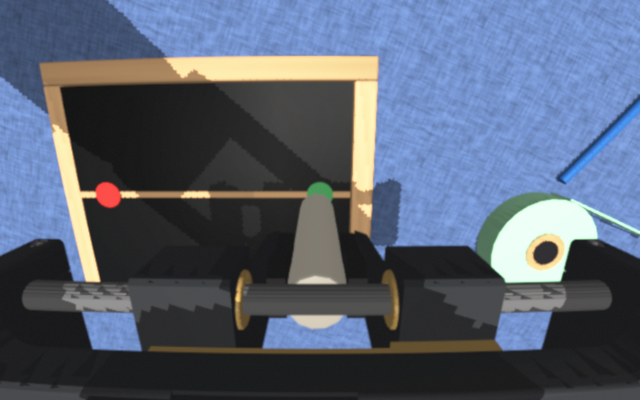

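View pics/scene2.png

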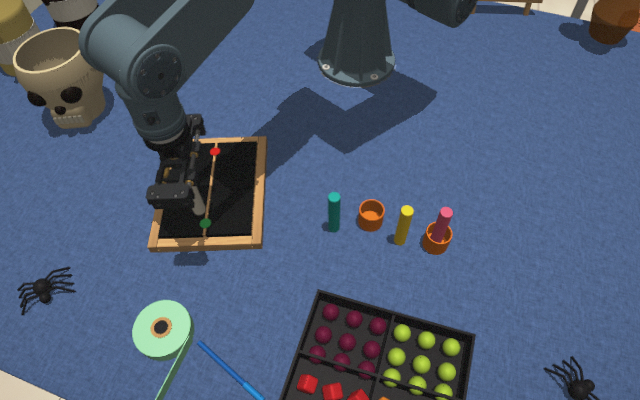

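The wrist view shows the upright chalk held centrally, its lower end at about (317,198) just short of the green dot (320,190). The seam runs along row 194 to the red dot at (108,195). The scene view shows the white chalk's cup empty at (371,214).

```bash
cat > seam.py <<'E'
from h import *
def seam(f,s,c,z=.03):
    img=cv2.imread(f);h=cv2.cvtColor(img,cv2.COLOR_BGR2HSV)
    d=cv2.inRange(h,np.array((172,150,80)),np.array((179,255,255)))|cv2.inRange(h,np.array((0,200,120)),np.array((4,255,255)))
    n,_,st,ce=cv2.connectedComponentsWithStats(d);i=1+np.argmax(st[1:,4]);print("red px",ce[i].round(1),st[i,4],onplane(c,ce[i],z).round(4))
E
python3 - <<'E'
from seam import *
s=manip.get_state()
print(s["time"],s["position"])
st=dict(s);st["position"]=np.array([.64205,-.15528,.14929]);st["tool_rot"]=np.array([-1.354,.959,-.947])
c=cam("wrist",st);seam("pics/wrist2.png",st,c)
img=cv2.imread("pics/wrist2.png");g=cv2.cvtColor(img,cv2.COLOR_BGR2GRAY).astype(float)
pts=[]
for u in(85,130,150,170,190,210,230,250,270,290,340,345):
    col=g[183:206,u];w=np.clip(col-np.median(col)-8,0,None);v=183+(w*np.arange(23)).sum()/max(w.sum(),1e-9);P=onplane(c,(u,v),.03);pts.append(P[:2]);print(u,round(v,1),P[:2].round(4))
vx,vy,x,y=cv2.fitLine(np.array(pts,np.float32),cv2.DIST_HUBER,0,.001,.001).ravel();print("line ang",np.degrees(np.arctan2(vy,vx)),x,y)
Rm=R.from_rotvec(st["tool_rot"]).as_matrix();print(Rm.round(4))
for L in(.072,.073): print("far bottom edge px",proj(c,st["position"]+Rm[:,1]*L-Rm[:,0]*.0125))
g=cv2.cvtColor(img,cv2.COLOR_BGR2HSV)[186:206,317];print(g.tolist())
E
```

```text
6.425 [ 0.64475106 -0.15669129  0.15399845]Traceback (most recent call last):
  File "<stdin>", line 5, in <module>
  File "seam.py", line 5, in seam
    n,_,st,ce=cv2.connectedComponentsWithStats(d);i=1+np.argmax(st[1:,4]);print("red px",ce[i].round(1),st[i,4],onplane(c,ce[i],z).round(4))
                                                      ~~~~~~~~~^^^^^^^^^^
    return _wrapfunc(a, 'argmax', axis=axis, out=out, **kwds)
    return bound(*args, **kwds)
ValueError: attempt to get argmax of an empty sequence
```

```bash
cat > seam.py <<'E'
from h import *
def run(f,z=.03):
    st=manip.get_state();im=manip.grab_frame("wrist");img=np.ascontiguousarray(im[:,:,::-1]);cv2.imwrite(f,img);c=cam("wrist",st)
    print(st["time"],st["position"],st["wrist_force"],st["gripper_width"])
    b=img.astype(int);d=((b[...,2]>110)&(b[...,1]*2<b[...,2])&(b[...,0]*2<b[...,2])).astype(np.uint8);d[:,330:]=0
    n,_,s,ce=cv2.connectedComponentsWithStats(d);i=1+np.argmax(s[1:,4]);r=ce[i];print("red",r.round(1),s[i,4],onplane(c,r,z).round(4))
    g=cv2.cvtColor(img,cv2.COLOR_BGR2GRAY).astype(float);pts=[];v0=int(round(r[1]))
    for u in range(int(r[0])+20,300,8):
        col=g[v0-10:v0+11,u];w=np.clip(col-np.median(col)-12,0,None)
        if w.sum()>20: pts.append((u,v0-10+(w*np.arange(21)).sum()/w.sum()))
    P=np.array([onplane(c,p,z)[:2] for p in pts],np.float32)
    vx,vy,x,y=cv2.fitLine(P,cv2.DIST_HUBER,0,.0005,.001).ravel();n=np.array([-vy,vx]);print("line ang",np.degrees(np.arctan2(vy,vx)),(x,y),"resid max mm",1e3*abs((P-[x,y])@n).max().round(4))
    Rm=R.from_rotvec(st["tool_rot"]).as_matrix()
    print("jaw ang",np.degrees(np.arctan2(Rm[1,2],Rm[0,2])),"tip off line mm",1e3*((st["position"]+Rm[:,1]*.073)[:2]-[x,y])@n, "tilt",Rm[:,1].round(4))
    print("far bottom edge px",proj(c,st["position"]+Rm[:,1]*.073-Rm[:,0]*.0125).round(1),"seam px there",np.polyval(np.polyfit(*np.array(pts).T,1),316).round(1))
    print(cv2.cvtColor(img,cv2.COLOR_BGR2HSV)[182:212,316].tolist())
E
python3 -c "import seam;seam.run('pics/wrist3.png')"
```

```text
6.425 [ 0.64475106 -0.15669129  0.15399845] [ 0.7614927  -0.19893946 -0.68499454] 0.2729100484433823
red [106.9 190.6] 519 [ 0.4571 -0.2228  0.03  ]
line ang 19.877005 (np.float32(0.55142325), np.float32(-0.18864168)) resid max mm 0.79999995
jaw ang 19.66921508788545 tip off line mm -1.6662417466673283 tilt [-2.e-04  2.e-04 -1.e+00]
far bottom edge px [315.7 192.5] seam px there 189.4
[[66, 132, 151], [66, 133, 152], [66, 131, 152], [66, 133, 151], [66, 133, 152], [66, 133, 152], [66, 131, 152], [66, 132, 151], [66, 132, 151], [66, 131, 150], [65, 119, 148], [59, 73, 139], [44, 40, 128], [24, 30, 126], [22, 30, 127], [22, 30, 128], [21, 32, 128], [22, 30, 127], [21, 32, 128], [20, 30, 128], [22, 30, 128], [21, 32, 128], [22, 30, 127], [20, 30, 128], [21, 32, 128], [21, 32, 128], [22, 30, 127], [21, 32, 128], [22, 30, 127], [22, 30, 127]]
```

```bash
python3 -m crank '[[[0,0.015,0,0,0,0],[0,0.03,0,0,0,0],[0,0.04,0,0,0,0],[0,0.045,0,0,0,0],[0,0.045,0,0,0,0],[0,0.045,0,0,0,0]]]'
python3 -c "import seam;seam.run('pics/wrist4.png')"
```

```text
time: 7.22
position: [0.645, -0.1573, 0.1092]
tool_rot: [-1.352, 0.953, -0.954]
wrist_force: [-0.3, 0.3, -0.3]
gripper_width: 0.274
7.225 [ 0.64495756 -0.15730935  0.10916422] [-0.32018598  0.31096123 -0.3034872 ] 0.2738772778633624
red [ 70.5 203.6] 683 [ 0.4572 -0.2227  0.03  ]
line ang 19.815672 (np.float32(0.5415438), np.float32(-0.19202995)) resid max mm 0.19999999
jaw ang 19.634973785660122 tip off line mm -2.428163893579786 tilt [ 7.e-04 -3.e-04 -1.e+00]
far bottom edge px [315.7 192.5] seam px there 203.0
[[15, 14, 37], [0, 7, 37], [60, 7, 37], [60, 7, 37], [90, 7, 37], [66, 32, 40], [66, 98, 68], [66, 126, 117], [66, 132, 145], [66, 132, 151], [65, 118, 149], [59, 73, 140], [44, 42, 129], [26, 28, 127], [22, 30, 128], [20, 30, 129], [22, 30, 128], [22, 30, 128], [20, 30, 128], [20, 30, 129], [21, 32, 129], [20, 30, 129], [21, 32, 129], [20, 30, 129], [21, 32, 129], [22, 30, 129], [22, 30, 129], [22, 30, 129], [20, 30, 129], [21, 32, 129]]
```

View pics/wrist4.png

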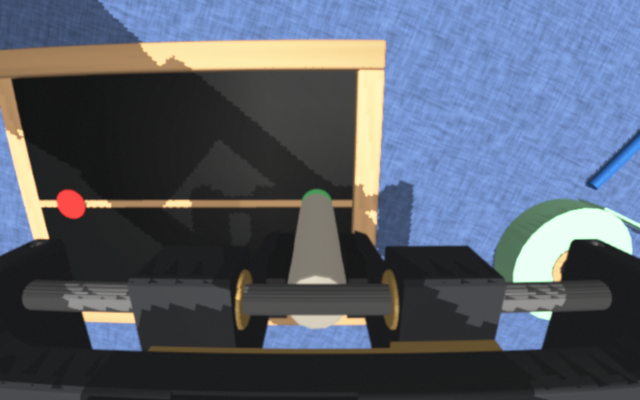

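```bash
python3 -m crank '[[[-0.0022,0.002,0,0,0,0],[-0.0022,0.0045,0,0,0,0],[-0.0022,0.0045,0,0,0,0],[-0.0022,0.0045,0,0,0,0]]]'
python3 -c "import seam;seam.run('pics/wrist5.png')"
```

```text
time: 7.78
position: [0.6439, -0.1551, 0.1042]
tool_rot: [-1.352, 0.953, -0.953]
wrist_force: [0.1, -0.6, -0.5]
gripper_width: 0.275
7.775 [ 0.64391086 -0.1550757   0.10420728] [ 0.08996217 -0.64112813 -0.53350134] 0.2745102704224733
red [ 67.  208.4] 698 [ 0.4572 -0.2227  0.03  ]
line ang 19.771088 (np.float32(0.5679531), np.float32(-0.1824847)) resid max mm 0.6
jaw ang 19.64138385677291 tip off line mm 0.09968288966180694 tilt [-0. -0. -1.]
far bottom edge px [315.7 192.5] seam px there 208.0
[[60, 7, 36], [0, 7, 37], [90, 7, 36], [0, 0, 38], [60, 7, 37], [60, 7, 38], [0, 7, 37], [60, 7, 38], [0, 0, 37], [0, 0, 37], [10, 14, 53], [20, 26, 88], [21, 31, 117], [22, 30, 128], [20, 30, 129], [20, 30, 129], [20, 30, 129], [20, 30, 129], [22, 30, 129], [21, 31, 130], [19, 31, 130], [19, 31, 130], [20, 30, 129], [22, 30, 129], [22, 30, 129], [22, 30, 129], [22, 30, 129], [22, 30, 129], [20, 30, 129], [20, 30, 129]]
```

```bash
python3 -m crank '[[[0,0,0.0015,0,0,0],[0,0.001,0.0015,0,0,0],[0,0.0025,0.0015,0,0,0],[0,0.0035,0.0015,0,0,0],[0,0.0046,0.0015,0,0,0],[0,0.0046,0.0015,0,0,0],[0,0.0046,0.0015,0,0,0]]]'
python3 -c "import seam;seam.run('pics/wrist6.png',.0267)"
```

```text
time: 8.7
position: [0.6455, -0.1547, 0.1]
tool_rot: [-1.352, 0.953, -0.953]
wrist_force: [-0.6, 1.0, 3.1]
gripper_width: 0.272
8.7 [ 0.64549845 -0.15465138  0.09995328] [-0.55204858  1.03160022  3.06157909] 0.2719418774839099
red [ 63.6 208.8] 707 [ 0.457  -0.223   0.0267]
line ang 19.736378 (np.float32(0.5588258), np.float32(-0.18600637)) resid max mm 0.5
jaw ang 19.640369418397277 tip off line mm 0.21860351014014157 tilt [ 5.e-04 -2.e-04 -1.e+00]
far bottom edge px [315.7 192.5] seam px there 208.5
[[0, 0, 37], [90, 7, 36], [90, 7, 36], [60, 7, 37], [0, 0, 37], [90, 7, 38], [60, 7, 37], [90, 7, 37], [0, 0, 37], [0, 0, 36], [15, 19, 53], [20, 26, 89], [23, 27, 115], [22, 30, 127], [20, 30, 129], [21, 31, 130], [20, 30, 129], [20, 30, 129], [22, 30, 129], [22, 30, 128], [21, 32, 128], [22, 30, 129], [21, 32, 129], [20, 30, 128], [20, 30, 129], [20, 30, 129], [20, 30, 129], [20, 30, 129], [21, 28, 128], [20, 30, 129]]
```

```bash
python3 -m crank '[[[0,0.0005,-0.004,0,0,0],[0,0.0005,-0.008,0,0,0],[0,0.0005,-0.012,0,0,0],[0,0.0005,-0.016,0,0,0],[0,0.0005,-0.020,0,0,0],[0,0.0005,-0.024,0,0,0],[0,0.0005,-0.028,0,0,0],[0,0.0005,-0.032,0,0,0],[0,0.0005,-0.036,0,0,0],[0,0.0005,-0.040,0,0,0]]]'
python3 -c "import seam;seam.run('pics/wrist7.png',.0267)" | grep -v '\[\['
```

```text
time: 10.0
position: [0.6074, -0.1681, 0.0992]
tool_rot: [-1.352, 0.953, -0.953]
wrist_force: [3.2, 0.9, 5.7]
gripper_width: 0.274
10.0 [ 0.60740469 -0.16812505  0.09915193] [3.18691997 0.86763829 5.68695012] 0.2744749063912055
red [111.5 209.4] 714 [ 0.4572 -0.2228  0.0267]
line ang 19.759943 (np.float32(0.52856123), np.float32(-0.19659148)) resid max mm 0.099999994
jaw ang 19.63731060688827 tip off line mm 0.13243563982003437 tilt [ 1.e-04 -0.e+00 -1.e+00]
far bottom edge px [315.7 192.5] seam px there 208.8
```

```bash
python3 -m crank '[[[0,-0.0003,-0.004,0,0,0],[0,-0.0003,-0.008,0,0,0],[0,-0.0003,-0.012,0,0,0],[0,-0.0003,-0.016,0,0,0],[0,-0.0003,-0.020,0,0,0],[0,-0.0003,-0.024,0,0,0],[0,-0.0003,-0.028,0,0,0],[0,-0.0003,-0.032,0,0,0],[0,-0.0003,-0.036,0,0,0],[0,-0.0003,-0.040,0,0,0],[0,-0.0003,-0.044,0,0,0],[0,-0.0003,-0.048,0,0,0]]]'
python3 -c "import seam;seam.run('pics/wrist8.png',.0267)"
```

```text
time: 11.55
position: [0.5622, -0.1842, 0.0994]
tool_rot: [-1.352, 0.953, -0.953]
wrist_force: [2.1, 1.6, 3.7]
gripper_width: 0.275
11.55 [ 0.56215526 -0.18422356  0.09940524] [2.0578389  1.55842511 3.70950585] 0.27512236073524965
red [171.2 209.1] 717 [ 0.4571 -0.2225  0.0267]
line ang 19.829685 (np.float32(0.51662487), np.float32(-0.2008635)) resid max mm 0.19999999
jaw ang 19.637434635784945 tip off line mm 0.2139916834693647 tilt [-0.e+00  1.e-04 -1.e+00]
far bottom edge px [315.7 192.5] seam px there 208.7
[[15, 12, 41], [0, 6, 40], [0, 6, 40], [0, 0, 39], [0, 0, 39], [60, 6, 40], [30, 7, 39], [90, 7, 38], [30, 7, 38], [0, 0, 40], [15, 19, 54], [23, 23, 88], [21, 28, 117], [21, 31, 130], [21, 31, 132], [21, 31, 132], [21, 31, 132], [22, 29, 132], [21, 31, 132], [21, 31, 132], [22, 29, 132], [20, 29, 132], [19, 31, 133], [22, 29, 132], [20, 29, 132], [21, 31, 132], [21, 31, 133], [20, 29, 132], [23, 31, 131], [21, 31, 132]]
```

```bash
python3 -m crank '[[[0,0,-0.004,0,0,0],[0,0,-0.008,0,0,0],[0,0,-0.012,0,0,0],[0,0,-0.016,0,0,0],[0,0,-0.020,0,0,0],[0,0,-0.024,0,0,0],[0,0,-0.028,0,0,0],[0,0,-0.032,0,0,0],[0,0,-0.036,0,0,0],[0,0,-0.040,0,0,0],[0,0,-0.044,0,0,0],[0,0,-0.048,0,0,0]]]'
python3 -m crank '[[[0,0,-0.004,0,0,0],[0,0,-0.008,0,0,0],[0,0,-0.012,0,0,0],[0,0,-0.016,0,0,0],[0,0,-0.020,0,0,0],[0,0,-0.024,0,0,0],[0,0,-0.028,0,0,0],[0,0,-0.032,0,0,0],[0,0,-0.036,0,0,0],[0,0,-0.040,0,0,0],[0,0,-0.044,0,0,0],[0,0,-0.048,0,0,0]]]'
python3 -c "import seam;seam.run('pics/wrist9.png',.0267)"
```

```text
time: 13.1
position: [0.517, -0.2004, 0.0994]
tool_rot: [-1.352, 0.953, -0.953]
wrist_force: [2.6, 1.5, 4.7]
gripper_width: 0.274
time: 14.6
position: [0.4718, -0.2165, 0.0994]
tool_rot: [-1.352, 0.953, -0.953]
wrist_force: [2.2, 1.0, 3.2]
gripper_width: 0.274
14.6 [ 0.47175493 -0.21648007  0.09942595] [2.15657172 1.00552801 3.19119326] 0.27448925413513053
red [290.8 208.1] 551 [ 0.4537 -0.2226  0.0267]Traceback (most recent call last):
  File "<string>", line 1, in <module>
    import seam;seam.run('pics/wrist9.png',.0267)
                ~~~~~~~~^^^^^^^^^^^^^^^^^^^^^^^^^
  File "seam.py", line 12, in run
    vx,vy,x,y=cv2.fitLine(P,cv2.DIST_HUBER,0,.0005,.001).ravel();n=np.array([-vy,vx]);print("line ang",np.degrees(np.arctan2(vy,vx)),(x,y),"resid max mm",1e3*abs((P-[x,y])@n).max().round(4))
              ~~~~~~~~~~~^^^^^^^^^^^^^^^^^^^^^^^^^^^^^^^
cv2.error: OpenCV(4.12.0) /io/opencv/modules/imgproc/src/linefit.cpp:618: error: (-215:Assertion failed) npoints2 >= 0 || npoints3 >= 0 in function 'fitLine'
```

```bash
python3 -m crank '[[[0,0,-0.004,0,0,0],[0,0,-0.008,0,0,0],[0,0,-0.012,0,0,0],[0,0,-0.0150,0,0,0],[0,0,-0.0165,0,0,0],[0,0,-0.0165,0,0,0]]]'
python3 - <<'E'
from h import *
s=manip.get_state();print(s["time"],s["position"],s["wrist_force"])
out=[]
for n in("wrist","top"):
    im=manip.grab_frame(n)[:,:,::-1];out.append(im[150:300,160:480] if n=="wrist" else im[110:260,330:490])
cv2.imwrite("pics/end.png",np.hstack([cv2.resize(o,None,fx=f,fy=f) for o,f in zip(out,(1.6,1.6))]))
E
```

```text
time: 15.4
position: [0.4562, -0.222, 0.0994]
tool_rot: [-1.352, 0.953, -0.953]
wrist_force: [1.5, 1.4, 3.1]
gripper_width: 0.275
15.4 [ 0.45622826 -0.22201544  0.09938115] [1.46073392 1.37264798 3.08023113]
```

View pics/end.png

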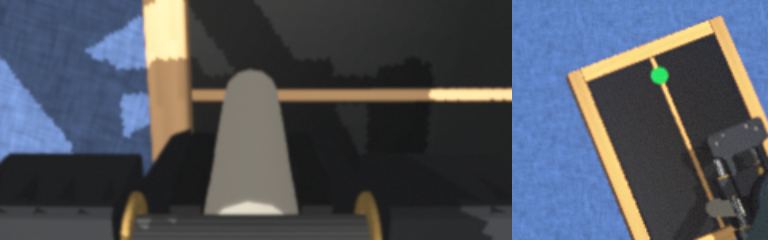

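The chalk now covers the whole red dot and sits centred on the seam. Next I lift it and return it to the cup.

```bash
python3 -m crank '[[[0,-0.01,0,0,0,0],[0,-0.03,0,0,0,0],[0,-0.07,0,0,0,0],[0,-0.12,0,0,0,0],[0,-0.15,0,0,0,0],[0,-0.155,0,0,0,0]]]'
python3 -m crank '[[[-0.025,0,0.013,0,0,0],[-0.06,0,0.033,0,0,0],[-0.105,0,0.057,0,0,0],[-0.15,0,0.082,0,0,0],[-0.195,0,0.107,0,0,0],[-0.24,0,0.131,0,0,0],[-0.285,0,0.156,0,0,0],[-0.32,0,0.175,0,0,0],[-0.342,0,0.187,0,0,0],[-0.352,0,0.192,0,0,0],[-0.352,0,0.192,0,0,0],[-0.352,0,0.192,0,0,0]]]'
python3 - <<'E'
from h import *
s=manip.get_state();print(s["time"],s["position"],s["gripper_width"])
im=manip.grab_frame("wrist")[:,:,::-1].copy();c=cam("wrist",s)
for cc,col in(((.519,.174),(0,255,0)),((.517,.1775),(255,0,255))):
  for z in(.048,):
    for t in np.linspace(0,6.28,24): u=proj(c,(cc[0]+.027*np.cos(t),cc[1]+.027*np.sin(t),z)).round().astype(int);cv2.circle(im,tuple(int(q) for q in u),1,col,-1)
cv2.imwrite("pics/cup.png",cv2.resize(im[100:300,190:450],None,fx=3,fy=3))
s2=cv2.imread("pics/scene2.png");c=cam("scene")
for t in np.linspace(0,6.28,17):
    u=proj(c,(.519+.027*np.cos(t),.174+.027*np.sin(t),.048)).round().astype(int);s2[u[1],u[0]]=(0,255,0)
cv2.imwrite("pics/cups.png",cv2.resize(s2[185:245,335:405],None,fx=8,fy=8,interpolation=cv2.INTER_NEAREST))
E
```

```text
time: 16.25
position: [0.4567, -0.2225, 0.2563]
tool_rot: [-1.353, 0.951, -0.955]
wrist_force: [-0.1, 0.3, -1.6]
gripper_width: 0.275
time: 17.75
position: [0.5188, 0.1731, 0.2539]
tool_rot: [-1.353, 0.954, -0.953]
wrist_force: [-0.1, -0.2, -0.2]
gripper_width: 0.272
17.75 [0.51875936 0.1731146  0.25391108] 0.27202909005163367
```

View pics/cup.png

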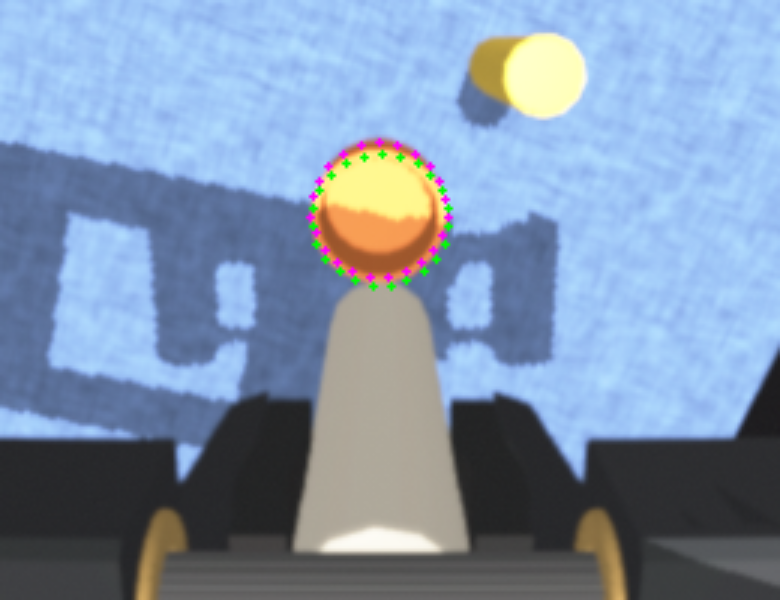

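View pics/cups.png

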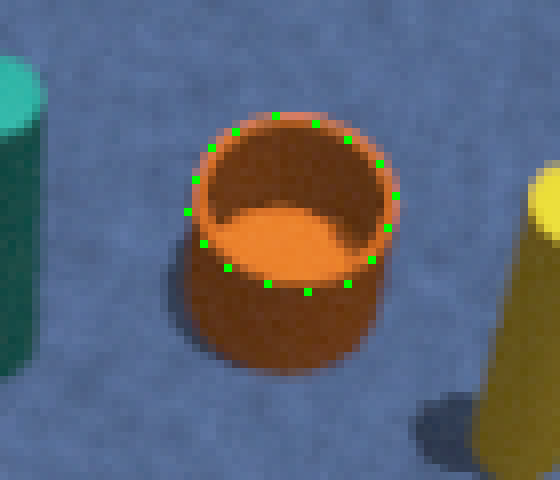

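The wrist view shows the empty cup on the magenta circle, centred at (.517, .1775), so I shift 3 mm towards it before lowering.

```bash
python3 -m crank '[[[-0.003,0.03,0,0,0,0],[-0.003,0.07,0,0,0,0],[-0.003,0.11,0,0,0,0],[-0.003,0.13,0,0,0,0],[-0.003,0.145,0,0,0,0],[-0.003,0.155,0,0,0,0],[-0.003,0.163,0,0,0,0],[-0.003,0.169,0,0,0,0],[-0.003,0.173,0,0,0,0],[-0.003,0.174,0,0,0,0],[-0.003,0.174,0,0,0,0]]]'
```

```text
time: 19.18
position: [0.5181, 0.177, 0.0806]
tool_rot: [-1.352, 0.953, -0.953]
wrist_force: [0.2, 0.2, -0.1]
gripper_width: 0.274
```

```bash
python3 -m crank '[[[0,0.0012,0,0,0,0],[0,0.0015,0,0,0,0],[0,0.0015,0,0,0,0]]]'
python3 -m crank '[[[0,0,0,0,0,0],[0,0,0,0,0,0],[0,0,0,0,0,0],[0,0,0,0,0,0],[0,0,0,0,0,0],[0,0,0,0,0,0]]]' 0.064
python3 -m crank '[[[0,-0.01,0,0,0,0],[0,-0.03,0,0,0,0],[0,-0.06,0,0,0,0],[0,-0.1,0,0,0,0],[0,-0.14,0,0,0,0],[0,-0.17,0,0,0,0],[0,-0.17,0,0,0,0],[0,-0.17,0,0,0,0]]]'
python3 - <<'E'
from h import *
a=manip.grab_frame("scene")[130:260,140:460];b=manip.grab_frame("wrist")[80:260,200:460]
b=cv2.resize(b,(320,222));cv2.imwrite("pics/fin.png",cv2.resize(np.vstack([a,b])[:,:,::-1],None,fx=1.6,fy=1.6))
s=manip.get_state();print(s["time"],s["position"])
E
```

```text
time: 19.55
position: [0.518, 0.1769, 0.0789]
tool_rot: [-1.352, 0.953, -0.953]
wrist_force: [-0.6, 0.7, -1.5]
gripper_width: 0.275
time: 20.3
position: [0.518, 0.1769, 0.0789]
tool_rot: [-1.352, 0.953, -0.953]
wrist_force: [-0.1, -0.7, 0.3]
gripper_width: 0.727
time: 21.3
position: [0.5175, 0.1769, 0.2481]
tool_rot: [-1.353, 0.954, -0.953]
wrist_force: [-0.1, -0.1, 0.3]
gripper_width: 0.725
21.4 [0.51706529 0.17679552 0.24729207]
```

View pics/fin.png

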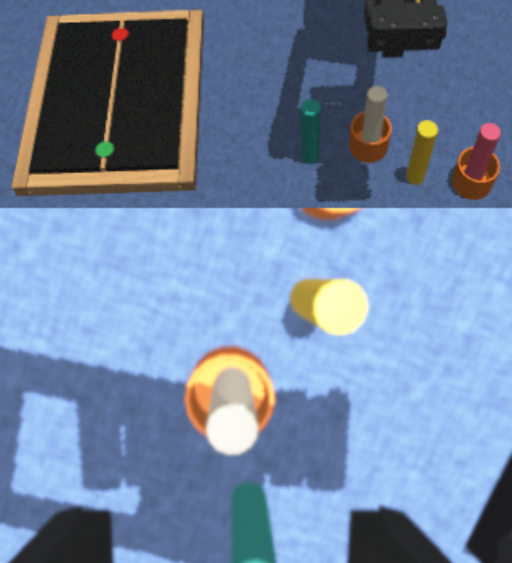

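The chalk stands upright in its own cup, the bystanders are where they were and the gripper is clear, so I'm handing in.

```bash
python3 -c "
from station import manip
print(manip.sign_off(),manip.get_state()['time'])"
```

```text
the job is handed in; nothing more can be done
the job is handed in; nothing more can be done
```

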